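# Reload the shelling-press tool rack in reverse order

## Task

Move the four shelling-press tools from the white drip tray into the blue press rack, one to a bay, in reverse order: the tool nearest the tray's loop handle goes into the bay furthest from the rack's loop handle, the next one into the next bay, and so on, so that the tool furthest from the tray's handle ends up in the bay next to the rack's handle. Keep the tools upright and set each one down flat on the floor of its bay; do not drop or throw them.

Things in the scene. Friction and masses are not known exactly. Their poses are not given: they have to be found in the camera images.
- plunger_mid (a point): Steel press plunger, loose, 84 mm tall, 0.3 to 0.6 kg: a round foot 46 mm across and 14 mm high, then a round stem 28 mm across, domed at the top. The tallest and slimmest tool. Stands upright at the start, z axis up, turned less than 0.15 rad from the tray. Listed point: on its axis, half-way up (42 mm above its foot), where it is 28 mm across.
- cup_mid (a point): Dark steel nut cup, loose, 0.35 to 0.65 kg: a plain round cylinder 48 mm across and 62 mm tall with a hole 32 mm wide in its top. Stands upright at the start, z axis up, turned less than 0.15 rad from the tray. Listed point: on its axis, half-way up (31 mm above its foot), where it is 48 mm across.
- block_mid (a point): Aluminium blade block, loose, 0.25 to 0.45 kg: a square block 44 x 44 mm and 50 mm tall with a steel blade ridge 10 mm thick, running along its y axis, on top; 66 mm tall in all. Stands upright at the start, z axis up, turned less than 0.15 rad from the tray. Listed point: on its axis, half-way up (33 mm above its foot), where it is 44 mm square.
- spool_mid (a point): Steel guide spool, loose, 70 mm tall, 0.3 to 0.6 kg: a round foot flange 50 mm across, a waist 26 mm across from 18 to 54 mm above the foot, and a top flange 40 mm across. Stands upright at the start, z axis up, turned less than 0.15 rad from the tray. Listed point: on its axis, half-way up (35 mm above its foot), where the waist is 26 mm across.
- plate_plunger: Grey plastic keeper plate, a round disc 62 mm across, 4 mm thick, fixed on the floor of the drip tray; at the start the plunger stands on it, within 3 mm of its centre. Origin: centre of its underside. It is fixed and stays where it is: it marks where the tool stood.
- plate_cup: Grey plastic keeper plate, a hexagon 66 mm across its corners, 4 mm thick, fixed on the floor of the drip tray; at the start the nut cup stands on it, within 3 mm of its centre. Origin: centre of its underside. It is fixed and stays where it is: it marks where the tool stood.
- plate_block: Grey plastic keeper plate, a square of 60 mm, 4 mm thick, fixed on the floor of the drip tray; at the start the blade block stands on it, within 3 mm of its centre. Origin: centre of its underside. It is fixed and stays where it is: it marks where the tool stood.
- plate_spool: Grey plastic keeper plate, a plus-shaped cross 60 mm wide with arms 30 mm broad, 4 mm thick, fixed on the floor of the drip tray; at the start the guide spool stands on it, within 3 mm of its centre. Origin: centre of its underside. It is fixed and stays where it is: it marks where the tool stood.
- tray: White drip tray, fixed, 76 mm (x) by 316 mm (y), floor 6 mm up, rims 10 mm high along the long sides. The keeper plates lie on it in a row along its y, at y = +105, +35, -35, -105 mm, in varying order. Dark steel loop handle, 39 mm high, at its +y end. Origin: centre of the row, underside. Turned up to 0.2 rad from the world axes; left or right of the rack.
- rack: Blue press rack, fixed, empty, 74 mm (x) by 316 mm (y): four open square bays, 66 x 66 mm, in a row along its y, centred at y = +105, +35, -35, -105 mm, x = 0. Bay floors 8 mm above the underside, walls 4 mm thick and up to 16 mm. Dark steel loop handle, 39 mm high, at its +y end. Origin: centre of the row, underside. Turned up to 0.2 rad from the world axes.
Not all that is in view belongs to the job. Leave any purple or turquoise look-alike of the part that bears spool_mid alone. Leave any pink or red look-alike of the part that bears block_mid alone.

How it is judged:
At the end, for the whole second after the job is handed in: Each tool stands upright (within 0.1 rad) and at rest on the floor of its own bay of the rack, within 15 mm of the bay's centre along the rack's x and y, in the bay at minus the y that its keeper plate has in the tray's frame (reverse order) (((y of plate_plunger in the frame of tray between 0.085 and 0.125 m and y of plunger_mid in the frame of rack between -0.12 and -0.09 m) or (y of plate_plunger in the frame of tray between 0.015 and 0.055 m and y of plunger_mid in the frame of rack between -0.05 and -0.02 m) or (y of plate_plunger in the frame of tray between -0.055 and -0.015 m and y of plunger_mid in the frame of rack between 0.02 and 0.05 m) or (y of plate_plunger in the frame of tray between -0.125 and -0.085 m and y of plunger_mid in the frame of rack between 0.09 and 0.12 m)) and x of plunger_mid in the frame of rack between -0.015 and 0.015 m and z of plunger_mid in the frame of rack between 0.046 and 0.054 m and angle between each of plunger_mid, cup_mid, block_mid, spool_mid's own z axis and vertical below 0.1 rad and linear speed of each of plunger, cup, block, spool below 0.02 m/s and ((y of plate_cup in the frame of tray between 0.085 and 0.125 m and y of cup_mid in the frame of rack between -0.12 and -0.09 m) or (y of plate_cup in the frame of tray between 0.015 and 0.055 m and y of cup_mid in the frame of rack between -0.05 and -0.02 m) or (y of plate_cup in the frame of tray between -0.055 and -0.015 m and y of cup_mid in the frame of rack between 0.02 and 0.05 m) or (y of plate_cup in the frame of tray between -0.125 and -0.085 m and y of cup_mid in the frame of rack between 0.09 and 0.12 m)) and x of cup_mid in the frame of rack between -0.015 and 0.015 m and z of cup_mid in the frame of rack between 0.035 and 0.043 m and ((y of plate_block in the frame of tray between 0.085 and 0.125 m and y of block_mid in the frame of rack between -0.12 and -0.09 m) or (y of plate_block in the frame of tray between 0.015 and 0.055 m and y of block_mid in the frame of rack between -0.05 and -0.02 m) or (y of plate_block in the frame of tray between -0.055 and -0.015 m and y of block_mid in the frame of rack between 0.02 and 0.05 m) or (y of plate_block in the frame of tray between -0.125 and -0.085 m and y of block_mid in the frame of rack between 0.09 and 0.12 m)) and x of block_mid in the frame of rack between -0.015 and 0.015 m and z of block_mid in the frame of rack between 0.037 and 0.045 m and ((y of plate_spool in the frame of tray between 0.085 and 0.125 m and y of spool_mid in the frame of rack between -0.12 and -0.09 m) or (y of plate_spool in the frame of tray between 0.015 and 0.055 m and y of spool_mid in the frame of rack between -0.05 and -0.02 m) or (y of plate_spool in the frame of tray between -0.055 and -0.015 m and y of spool_mid in the frame of rack between 0.02 and 0.05 m) or (y of plate_spool in the frame of tray between -0.125 and -0.085 m and y of spool_mid in the frame of rack between 0.09 and 0.12 m)) and x of spool_mid in the frame of rack between -0.015 and 0.015 m and z of spool_mid in the frame of rack between 0.039 and 0.047 m); the robot touches nothing.
It fails at once if a tool is dropped from a height or thrown (it moves faster than 1.6 m/s) (linear speed of any of plunger, cup, block, spool above 1.6 m/s).
It fails at once if a tool is tipped over (tilted by more than 1 rad) (angle between any of plunger_mid, cup_mid, block_mid, spool_mid's own z axis and vertical above 1 rad).
It also fails if it takes over 128 s, if anything falls off the work surface, if the arm or the gripper's body presses on something with over 40 N, if the wrist force passes 120 N, or if a joint passes its speed limit or range.

## Robot

A 6-joint arm with a two-finger parallel gripper is mounted at the origin on the work surface. World frame = base frame: x ahead of the robot, y to its left, z up, the work surface at z = 0. Lengths are in m, angles in rad, forces in N, time in s.
With the tool pointing down it reaches from about 0.4 to 0.825 m from the base axis. Payload 7 kg.
Tool frame: the origin (TCP) lies at the very end of the fingers, on their centre line; the grasp point (between the pads) lies 19 mm behind it; z points along the fingers, y is the direction in which the jaws open and shut (so a half turn about z gives the same grasp; the last joint's range is limited). The gripper opens to 85 mm and grips with 20 to 120 N. Pads are 22 mm wide; open, the fingers measure 114 mm over their backs; the gripper's body (76 mm by 85 mm) begins 54 mm behind the grasp point. The pads swing forward as they close: fully open they stand 13 mm farther back than shut.
Start: joints at [-0.942, 0.359, 0.012, 0, -1.224, -0.288], TCP at [0.226, -0.636, 0.231] pointing down, gripper open.
Joint ranges: [-3.07, 3.07], [-1.43, 2.12], [-1.02, 1.25], [-3.03, 1.67], [-3.05, -0], [-3.03, 3.03]. Speed limits (rad/s): [2.39, 2.39, 3.01, 3.14, 3.14, 3.14].

## Interface

Orientations are given as a rotation vector (axis times angle).
In Python, from station import * gives the robot as it stands.
- The arm moves only by the tool step_arm, never from a script. Its argument "motion" is a list of rows, each a list of 2 entries, a list of its own where there are three numbers: the shift along the tool's x, y, z in cm, then the turn, a rotation vector about the tool's x, y, z in rad. In form: [[[tx, ty, tz], [wx, wy, wz]], ...]. A call has 1 to 10 rows; each row is the pose to reach, as a shift and turn from the pose commanded when the call began, along the tool's axes at that moment; what a row does not reach only later rows make up. A row lasts 1/12 s, in which the tool goes at most 41.7 mm and 7.16 degrees, less where a joint would pass 70% of its speed; a pose out of reach is approached as far as the arm can. A call with a gripper value outside its range is refused whole. "fingers" is the finger opening in cm, from 0 to 8.54, set as the call begins (left out, the last holds). The fingers move at their own pace and stop on an object; "grip_force" is the grip in N (left out, the last holds). Time passes only in rows, so rows that repeat a pose let the fingers close. It gives the time, the measured TCP pose, the force and the opening at its end, in the units of the state.
- observe(): the state, without advancing time (a new reading comes with each control period).
- snapshot(name): name is "side" or "top"; returns (picture, depth): 480x640x3 uint8, blue, green, red; 480x640 float32, m along the optical axis (not along the pixel's ray), 0 where there is no reading.
- calibration(name): a dict with "fx", "fy", "cx", "cy" (pixels), "world_from_camera" (4x4, takes a point from camera to world coordinates). Camera axes: x right, y down, z forward; pixel columns grow to the right and rows downward; lengths in m; the calibration is good to about 2 mm. A picture is of the moment at which its call begins. calibration takes no time and is no camera call.
- sign_off(): hands the job in, once; it reports no verdict.
The state is a dict: "time_s": time; "joint_pos": joint angles; "dq": joint speeds; "joint_torque": joint torques, N m; "eef_pos": TCP position; "eef_rot": TCP orientation; "wrist_force": force on the tool from outside, world axes, zero at the start; "torque": the same for the moment, N m; "finger_gap": opening from 0.0 (shut) to 1.0 (fully open).
Only numpy, scipy, OpenCV 4.12 (cv2) and the standard library are available. Lean on these libraries where they do the work, as an engineer would, in place of code of your own. Each camera call takes 0.05 s, during which the arm holds its last target. There are 200 camera calls.

## Working session

There is one attempt and no reset: what is moved stays moved. The work goes in short steps, Python scripts to look and compute and a tool call to move; the robot and the scene stay as the last step left them, time stands still between calls to the robot, and variables do not carry over. Pictures are saved under pics/ and viewed, about 12 in all and at most 16, crops included, and the job is handed in when it is done.

Besides the shell and the picture viewer there is one more tool, called as name(argument=value, ...) on one line, values as JSON. step_arm: Moves the arm, as the interface text tells. Its arguments: {"type":"object","properties":{"motion":{"type":"array","items":{"type":"array"}},"fingers":{"type":"number"},"grip_force":{"type":"number"}},"required":["motion"]}

```bash
mkdir -p pics; ls; python3 - <<'E'
from station import *
import cv2,numpy as np
for n in("top","side"):
    p,d=snapshot(n); cv2.imwrite(f"pics/{n}0.png",p); np.save(f"pics/{n}0.npy",d)
    c=calibration(n); print(n,c["fx"],c["cx"],c["cy"],np.round(c["world_from_camera"],3).tolist())
print(observe())
E
```

```text
pics
top 609.4557732006921 312.7973077291119 242.79220582570937 [[-0.015, -0.992, 0.122, 0.368], [-1.0, 0.015, -0.001, -0.013], [-0.001, -0.122, -0.992, 1.179], [0.0, 0.0, 0.0, 1.0]]
side 447.7363341560442 331.02875739309644 234.96428295414032 [[0.779, -0.348, 0.521, 0.045], [-0.627, -0.456, 0.632, -0.562], [0.018, -0.819, -0.574, 0.582], [0.0, 0.0, 0.0, 1.0]]
{'time_s': 0.1, 'joint_pos': array([-9.41913354e-01,  3.59313373e-01,  1.11575310e-02, -3.11366238e-04,
       -1.22411749e+00, -2.88073367e-01]), 'dq': array([ 5.52187806e-04, -8.89960949e-04,  2.53853747e-03,  1.59144299e-03,
       -2.52632256e-05,  1.60012866e-03]), 'joint_torque': array([-2.20652728e-03, -5.84767234e+01,  2.94109672e+01,  6.95455894e+00,
       -3.16996659e-03,  1.16501305e-06]), 'eef_pos': array([ 0.22543118, -0.63578193,  0.23046116]), 'eef_rot': array([ 5.32524810e-01, -3.09573236e+00, -2.28372543e-03]), 'wrist_force': array([0.05550794, 0.07132242, 1.01027732]), 'torque': array([ 0.03076496,  0.00195608, -0.05940563]), 'finger_gap': 1.000472016433579}
```

View pics/top0.png

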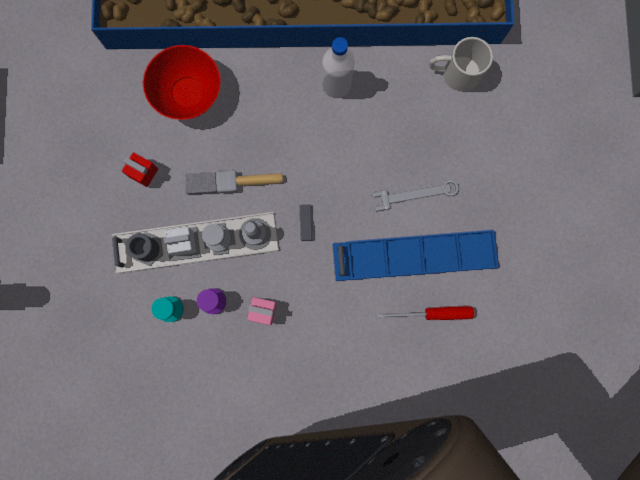

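View pics/side0.png

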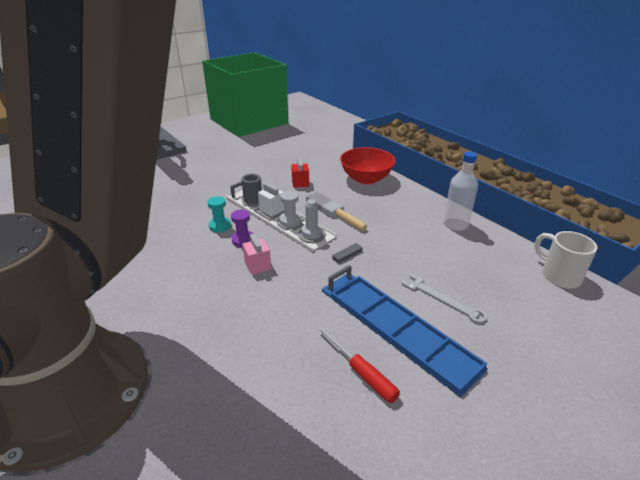

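The top view shows the white tray, its handle at px (119,250). From the handle the tools are cup (143,247), block (178,241), spool (215,236) and plunger (255,233). The blue rack's handle is at (344,262).

Possible confusions:
- **Spool:** teal (167,308) and purple (211,301) look-alikes.
- **Block:** red (140,169) and pink (262,311) look-alikes.
- **Tray and rack:** blue bin at the top of the picture, grey bar (306,222).

I choose the four bare-metal tools standing on the tray.

```bash
cat > h.py <<'E'
import cv2,numpy as np
from station import *
def cloud(n,d):
    c=calibration(n);v,u=np.mgrid[:480,:640]
    P=np.stack([(u-c["cx"])/c["fx"]*d,(v-c["cy"])/c["fy"]*d,d],-1)
    M=np.array(c["world_from_camera"]);return P@M[:3,:3].T+M[:3,3]
def ray(n,uv,z):
    c=calibration(n);M=np.array(c["world_from_camera"]);uv=np.atleast_2d(uv).astype(float)
    r=np.c_[(uv[:,0]-c["cx"])/c["fx"],(uv[:,1]-c["cy"])/c["fy"],np.ones(len(uv))]@M[:3,:3].T
    return M[:3,3]+r*((z-M[2,3])/r[:,2])[:,None]
E
python3 - <<'E'
from h import *
p=cv2.imread("pics/top0.png");d=np.load("pics/top0.npy");W=cloud("top",d)
print("table z",np.median(W[330:350,300:400,2]))
def rect(m,z,name):
    n,l,s,c=cv2.connectedComponentsWithStats(m.astype(np.uint8));k=1+s[1:,4].argmax()
    v,u=np.nonzero(l==k);P=ray("top",np.c_[u,v],z)[:,:2]
    r=cv2.minAreaRect((P*1000).astype(np.float32));print(name,r,len(u));return r
hsv=cv2.cvtColor(p,cv2.COLOR_BGR2HSV)
m=(hsv[...,0]>100)&(hsv[...,0]<125)&(hsv[...,1]>120);m[:150]=0
rect(m,.016,"rack rim")
t=np.zeros((480,640),bool);t[205:280,105:285]=1
m=t&(p.min(2)>165);rect(cv2.morphologyEx(m.astype(np.uint8),cv2.MORPH_CLOSE,np.ones((25,25))),.010,"tray")
# tools by depth
for nm,(u0,u1),h in(("cup",(128,160),.072),("block",(164,196),.076),("spool",(200,232),.080),("plunger",(238,272),.094)):
    Q=W[205:275,u0:u1].reshape(-1,3);print(nm,"zmax",np.percentile(Q[:,2],[95,99]))
    T=Q[Q[:,2]>h-.010];print(len(T),T[:,:2].mean(0),(T[:,:2].max(0)+T[:,:2].min(0))/2,np.ptp(T[:,:2],axis=0))
for nm,(v0,v1,u0,u1) in(("tray",(205,280,105,290)),("rack",(225,290,325,505))):
    cv2.imwrite(f"pics/{nm}c.png",cv2.resize(p[v0:v1,u0:u1],None,fx=4,fy=4,interpolation=cv2.INTER_CUBIC))
a=cv2.imread("pics/trayc.png");b=cv2.imread("pics/rackc.png");w=max(a.shape[1],b.shape[1])
f=lambda x:cv2.copyMakeBorder(x,0,0,0,w-x.shape[1],cv2.BORDER_CONSTANT)
cv2.imwrite("pics/both.png",np.vstack([f(a),f(b)]))
E
```

```text
table z -1.3515409823083857e-05
rack rim ((484.5157775878906, -209.2431640625), (73.9355697631836, 312.48187255859375), 3.7327182292938232) 6092
tray ((517.6546630859375, 214.98397827148438), (74.5057373046875, 312.2447509765625), 7.237917423248291) 4883
cup zmax [0.07256138 0.07512574]
322 [0.50240593 0.29959581] [0.44755184 0.15641447] [0.15990421 0.33798095]
block zmax [0.07481908 0.07910378]
164 [0.50564679 0.21928551] [0.4456732  0.12278413] [0.15614692 0.27072027]
spool zmax [0.08140228 0.08391164]
394 [0.51794931 0.16381774] [0.45517322 0.08782886] [0.17514696 0.20080971]
plunger zmax [0.09043679 0.0963366 ]
181 [0.52190794 0.09250667] [0.45681892 0.05008508] [0.17843836 0.12532216]
```

View pics/both.png

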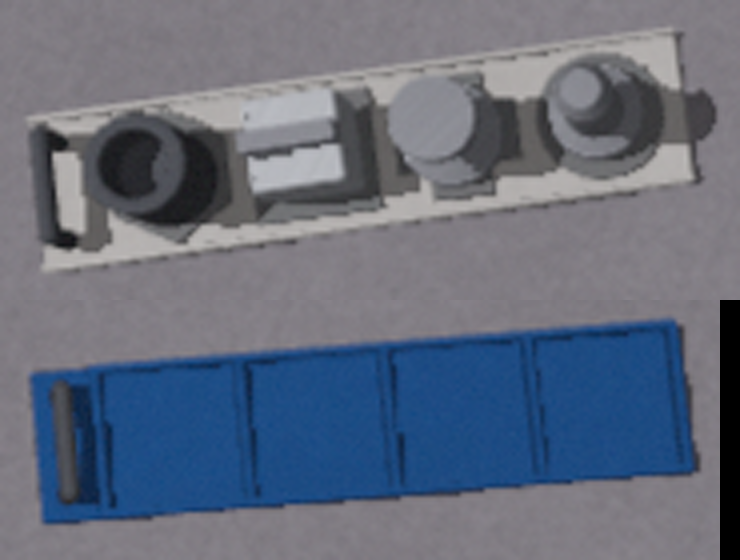

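Cup, block, spool and plunger stand on the hexagon, square, cross and disc plates, in that order from the handle. The rack bays' middle divider is at about px (423,254). Next I refine the tool and row centres robustly.

```bash
python3 - <<'E'
from h import *
d=cv2.medianBlur(np.load("pics/top0.npy"),5);W=cloud("top",d)
def fr(c,a,off):
    a=np.radians(a);ey=np.array([-np.sin(a),np.cos(a)]);return np.array(c)-off*ey,ey
P=ray("top",[[422.75,254.5],[495.75,249.5]],.016)
c,ey=fr((484.5,-209.2),3.73,0);ex=np.array([ey[1],-ey[0]])
for q in P: print("rack mark rel body centre (x,y)",(q[:2]*1000-c)@ex,(q[:2]*1000-c)@ey)
o,ey=fr((517.65,215),7.24,16);ex=np.array([ey[1],-ey[0]])
for nm,y,lo,hi in(("cup",105,.055,.08),("block",35,.045,.085),("blockridge",35,.067,.085),("spool",-35,.070,.085),("plunger",-105,.075,.1),("plungerfoot",-105,.014,.03)):
    g=o+y*ey;m=(np.hypot(W[...,0]*1000-g[0],W[...,1]*1000-g[1])<38)&(W[...,2]>lo)&(W[...,2]<hi)
    T=W[m][:,:2]*1000;(x,yy),r=cv2.minEnclosingCircle(T.astype(np.float32))
    l,h=np.percentile(T,[3,97],axis=0)
    print(nm,"grid",g.round(1),"n",len(T),"circ",round(x,1),round(yy,1),round(r,1),"mid",((l+h)/2).round(1),"span",(h-l).round(1),"z",np.percentile(W[m][:,2],95),"rect",cv2.minAreaRect(T.astype(np.float32))[2])
E
```

```text
rack mark rel body centre (x,y) -0.28566848343683443 -14.770374849105417
rack mark rel body centre (x,y) -1.9303643819875704 -155.34885377325722
cup grid [506.4 303.3] n 395 circ 504.6 306.8 24.0 mid [504.2 305.4] span [42.4 42.8] z 0.07225249460436514 rect 89.13272094726562
block grid [515.3 233.8] n 609 circ 516.0 237.2 28.8 mid [515.6 236. ] span [42.5 41.8] z 0.0760985756939482 rect 8.556640625
blockridge grid [515.3 233.8] n 144 circ 514.9 236.7 21.9 mid [515.7 236.6] span [12.4 39.7] z 0.0767423252381519 rect 8.622097969055176
spool grid [524.1 164.4] n 380 circ 522.9 170.0 20.1 mid [523. 169.] span [34.7 34.6] z 0.08100512090292708 rect 44.24998474121094
plunger grid [532.9  95. ] n 191 circ 532.8 100.5 14.0 mid [532.1  99.9] span [23.7 23.9] z 0.09404467452180731 rect 44.34467697143555
plungerfoot grid [532.9  95. ] n 213 circ 533.5 100.3 23.4 mid [531.6 100.4] span [40.3 41.8] z 0.028462133923554234 rect 33.01274490356445
```

```bash
cat >> h.py <<'E'
from scipy.spatial.transform import Rotation as Ro
def go(x,y,z,jaw):
    "mm, jaw = direction of tool y in world, deg; prints shift (cm) and turn in tool axes"
    s=observe();R=Ro.from_rotvec(s["eef_rot"]).as_matrix();p=np.array(s["eef_pos"])
    best=None
    for a in(jaw,jaw+180):
        a=np.radians(a);ty=np.array([np.cos(a),np.sin(a),0]);tz=np.array([0,0,-1.]);D=np.c_[np.cross(ty,tz),ty,tz]
        w=Ro.from_matrix(R.T@D).as_rotvec()
        if best is None or np.linalg.norm(w)<np.linalg.norm(best):best=w
    print("p",(p*1000).round(1),"f",np.round(s["wrist_force"],1),"gap",round(s["finger_gap"],3),"t",round(s["time_s"],1),"q6",round(s["joint_pos"][5],2))
    print("shift cm",(R.T@(np.array([x,y,z])/1000-p)*100).round(2),"turn",best.round(3))
E
python3 -c "
from h import *
go(533,100.4,200,7.24)"
```

```text
p [ 225.4 -635.8  230.5] f [0.1 0.1 1. ] gap 1.0 t 0.1 q6 -0.29
shift cm [-53.59  59.1    3.13] turn [ 1.000e-03  1.000e-03 -1.356e+00]
```

step_arm(motion=[[[-53.6, 59.1, 3.1], [0, 0, -1.356]], [[-53.6, 59.1, 3.1], [0, 0, -1.356]], [[-53.6, 59.1, 3.1], [0, 0, -1.356]], [[-53.6, 59.1, 3.1], [0, 0, -1.356]], [[-53.6, 59.1, 3.1], [0, 0, -1.356]], [[-53.6, 59.1, 3.1], [0, 0, -1.356]], [[-53.6, 59.1, 3.1], [0, 0, -1.356]], [[-53.6, 59.1, 3.1], [0, 0, -1.356]], [[-53.6, 59.1, 3.1], [0, 0, -1.356]], [[-53.6, 59.1, 3.1], [0, 0, -1.356]]], fingers=8.54)

```text
time_s: 0.93
eef_pos: [0.3862, -0.2501, 0.215]
eef_rot: [-2.25, 2.192, -0.0]
wrist_force: [1.1, -0.4, 0.1]
finger_gap: 0.997
```

```bash
python3 -c "
from h import *
go(533,100.4,200,7.24)"
```

```text
p [ 386.2 -250.1  215. ] f [ 1.1 -0.4  0.1] gap 0.997 t 0.9 q6 0.17
shift cm [-34.65 -15.59   1.51] turn [-0.   0.  -0.1]
```

step_arm(motion=[[[-34.6, -15.6, 1.5], [0, 0, -0.1]], [[-34.6, -15.6, 1.5], [0, 0, -0.1]], [[-34.6, -15.6, 1.5], [0, 0, -0.1]], [[-34.6, -15.6, 1.5], [0, 0, -0.1]], [[-34.6, -15.6, 1.5], [0, 0, -0.1]], [[-34.6, -15.6, 1.5], [0, 0, -0.1]], [[-34.6, -15.6, 1.5], [0, 0, -0.1]], [[-34.6, -15.6, 1.5], [0, 0, -0.1]], [[-34.6, -15.6, 1.5], [0, 0, -0.1]], [[-34.6, -15.6, 1.5], [0, 0, -0.1]]])

```text
time_s: 1.77
eef_pos: [0.5372, 0.102, 0.1992]
eef_rot: [-2.354, 2.08, -0.0]
wrist_force: [1.7, -0.7, 0.7]
finger_gap: 1.0
```

```bash
python3 -c "
from h import *
go(533,100.4,130,7.24)"
```

```text
p [537.2 102.  199.2] f [ 1.7 -0.7  0.7] gap 1.0 t 1.8 q6 -0.42
shift cm [0.1  0.44 6.92] turn [-0.    -0.    -0.003]
```

step_arm(motion=[[[0.1, 0.4, 3.5], [0, 0, 0]], [[0.1, 0.4, 6.9], [0, 0, 0]], [[0.1, 0.4, 6.9], [0, 0, 0]], [[0.1, 0.4, 6.9], [0, 0, 0]]])

```text
time_s: 2.1
eef_pos: [0.5303, 0.0949, 0.1301]
eef_rot: [2.348, -2.081, -0.002]
wrist_force: [0.2, 0.3, 1.1]
finger_gap: 0.998
```

```bash
python3 -c "
from h import *
go(533,100.4,40,7.24)
p,d=snapshot('side');cv2.imwrite('pics/s1.png',cv2.resize(p[120:280,180:400],None,fx=3,fy=3))"
```

```text
p [530.3  94.9 130.1] f [0.2 0.3 1.1] gap 0.998 t 2.1 q6 -0.42
shift cm [-0.53 -0.37  9.01] turn [ 0.004 -0.002 -0.006]
```

View pics/s1.png

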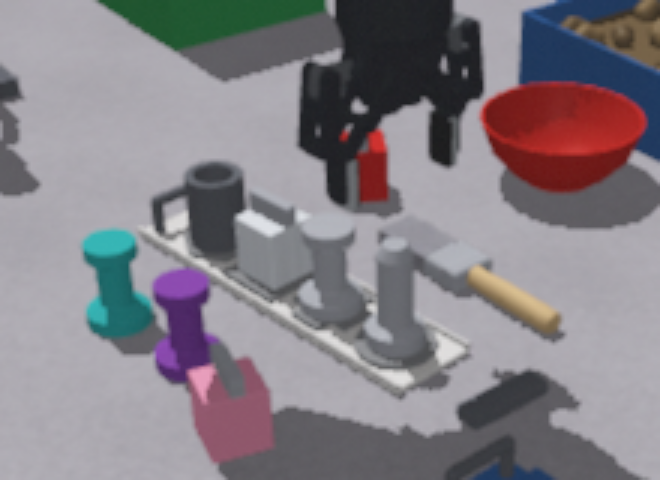

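The side view shows the open jaws above the plunger (crop px (395,250)), set across the tray and clear of the spool. I'll correct and descend.

step_arm(motion=[[[-0.3, -0.2, 0], [0, 0, 0]], [[-0.3, -0.2, 0], [0, 0, 0]], [[-0.3, -0.2, 0], [0, 0, 0]], [[-0.3, -0.2, 0], [0, 0, 0]]])

```text
time_s: 2.48
eef_pos: [0.5335, 0.099, 0.1323]
eef_rot: [-2.349, 2.083, -0.001]
wrist_force: [0.2, 0.2, -0.4]
finger_gap: 1.0
```

```bash
python3 -c "
from h import *
go(533,100.4,40,7.24)"
```

```text
p [533.5  99.  132.3] f [ 0.2  0.2 -0.4] gap 1.0 t 2.5 q6 -0.42
shift cm [-0.14  0.05  9.23] turn [-0.002  0.001 -0.006]
```

step_arm(motion=[[[-0.1, 0, 3], [0, 0, 0]], [[-0.1, 0, 6], [0, 0, 0]], [[-0.1, 0, 8], [0, 0, 0]], [[-0.1, 0, 9.2], [0, 0, 0]], [[-0.1, 0, 9.2], [0, 0, 0]], [[-0.1, 0, 9.2], [0, 0, 0]]])

```text
time_s: 2.98
eef_pos: [0.5328, 0.0996, 0.0392]
eef_rot: [2.35, -2.084, -0.0]
wrist_force: [-0.0, 1.0, -0.1]
finger_gap: 1.0
```

step_arm(motion=[[[0, 0, 0], [0, 0, 0]], [[0, 0, 0], [0, 0, 0]], [[0, 0, 0], [0, 0, 0]], [[0, 0, 0], [0, 0, 0]], [[0, 0, 0], [0, 0, 0]], [[0, 0, 0], [0, 0, 0]], [[0, 0, 0], [0, 0, 0]], [[0, 0, 0], [0, 0, 0]]], fingers=0, grip_force=50)

```text
time_s: 3.65
eef_pos: [0.533, 0.0999, 0.0398]
eef_rot: [-2.35, 2.084, -0.0]
wrist_force: [-2.6, -0.6, 6.6]
finger_gap: 0.311
```

step_arm(motion=[[[0, 0, -1], [0, 0, 0]], [[0, 0, -3], [0, 0, 0]], [[0, 0, -6], [0, 0, 0]], [[0, 0, -9], [0, 0, 0]], [[0, 0, -11], [0, 0, 0]], [[0, 0, -12], [0, 0, 0]], [[0, 0, -12], [0, 0, 0]], [[0, 0, -12], [0, 0, 0]]])

```text
time_s: 4.32
eef_pos: [0.5323, 0.0997, 0.1586]
eef_rot: [-2.35, 2.085, 0.001]
wrist_force: [-0.9, 0.1, -3.7]
finger_gap: 0.316
```

```bash
python3 -c "
from h import *
go(478.6,-118.9,150,3.73)"
```

```text
p [532.3  99.7 158.6] f [-0.9  0.1 -3.7] gap 0.316 t 4.3 q6 -0.43
shift cm [21.07  7.93  0.86] turn [0.    0.001 0.054]
```

step_arm(motion=[[[2, 0.8, 0], [0, 0, 0.01]], [[5, 1.9, 0], [0, 0, 0.02]], [[8.5, 3.2, 0], [0, 0, 0.03]], [[12, 4.5, 0], [0, 0, 0.04]], [[15.5, 5.8, 0], [0, 0, 0.05]], [[18.5, 7, 0], [0, 0, 0.054]], [[20.3, 7.6, 0], [0, 0, 0.054]], [[21, 7.9, 0], [0, 0, 0.054]], [[21, 7.9, 0], [0, 0, 0.054]], [[21, 7.9, 0], [0, 0, 0.054]]])

```text
time_s: 5.15
eef_pos: [0.4789, -0.1182, 0.1578]
eef_rot: [2.291, -2.147, -0.003]
wrist_force: [0.3, 0.7, -3.6]
finger_gap: 0.319
```

```bash
python3 -c "
from h import *
go(478.6,-118.9,38.5,3.73)
p,d=snapshot('top');cv2.imwrite('pics/t1.png',cv2.resize(p[200:320,300:500],None,fx=4,fy=4))"
```

```text
p [ 478.9 -118.2  157.8] f [ 0.3  0.7 -3.6] gap 0.319 t 5.2 q6 -0.09
shift cm [7.000e-02 1.000e-02 1.193e+01] turn [ 0.002  0.    -0.   ]
```

View pics/t1.png

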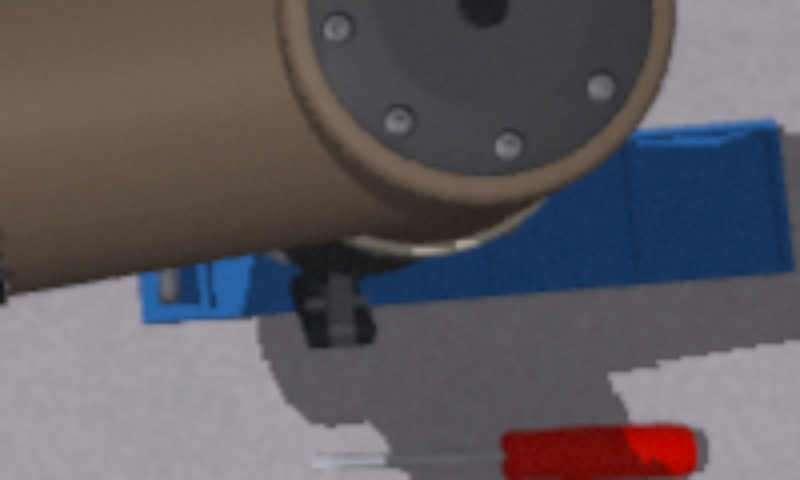

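The arm hides the bay from above; its finger shows at crop px (337,310), beside bay 1. I'll rely on the numbers and lower it.

step_arm(motion=[[[0, 0, 2], [0, 0, 0]], [[0, 0, 5], [0, 0, 0]], [[0, 0, 8], [0, 0, 0]], [[0, 0, 10], [0, 0, 0]], [[0, 0, 11], [0, 0, 0]], [[0, 0, 11.4], [0, 0, 0]], [[0, 0, 11.7], [0, 0, 0]], [[0, 0, 11.8], [0, 0, 0]], [[0, 0, 11.9], [0, 0, 0]], [[0, 0, 11.9], [0, 0, 0]]])

```text
time_s: 6.03
eef_pos: [0.4801, -0.1179, 0.0407]
eef_rot: [-2.293, 2.146, -0.001]
wrist_force: [-0.6, -0.4, -4.2]
finger_gap: 0.314
```

```bash
python3 -c "
from h import *
go(478.6,-118.9,38.5,3.73)
p,d=snapshot('side');cv2.imwrite('pics/s2.png',cv2.resize(p[230:400,290:510],None,fx=3,fy=3))"
```

```text
p [ 480.1 -117.9   40.7] f [-0.6 -0.4 -4.2] gap 0.314 t 6.0 q6 -0.09
shift cm [0.09 0.16 0.22] turn [-0.001  0.     0.001]
```

View pics/s2.png

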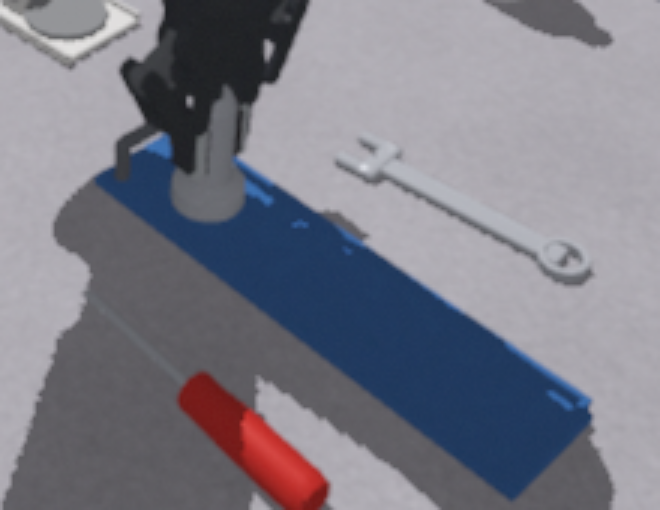

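The plunger foot (crop px (208,195)) is just above the bay next to the handle. I'll lower the last 2–3 mm and check for contact.

step_arm(motion=[[[0.1, 0.1, 0.1], [0, 0, 0]], [[0.1, 0.1, 0.2], [0, 0, 0]], [[0.1, 0.1, 0.25], [0, 0, 0]], [[0.1, 0.1, 0.25], [0, 0, 0]], [[0.1, 0.1, 0.25], [0, 0, 0]]])

```text
time_s: 6.5
eef_pos: [0.4786, -0.1193, 0.0379]
eef_rot: [-2.293, 2.147, -0.0]
wrist_force: [-0.9, -1.2, 1.2]
finger_gap: 0.314
```

step_arm(motion=[[[0, 0, 0], [0, 0, 0]], [[0, 0, 0], [0, 0, 0]], [[0, 0, 0], [0, 0, 0]], [[0, 0, 0], [0, 0, 0]], [[0, 0, 0], [0, 0, 0]], [[0, 0, 0], [0, 0, 0]]], fingers=8.54)

```text
time_s: 7.0
eef_pos: [0.4787, -0.1192, 0.0376]
eef_rot: [-2.294, 2.147, -0.0]
wrist_force: [-0.2, -0.0, 0.4]
finger_gap: 1.001
```

step_arm(motion=[[[0, 0, -2], [0, 0, 0]], [[0, 0, -5], [0, 0, 0]], [[0, 0, -9], [0, 0, 0]], [[0, 0, -12], [0, 0, 0]], [[0, 0, -12], [0, 0, 0]], [[0, 0, -12], [0, 0, 0]]])

```text
time_s: 7.5
eef_pos: [0.4798, -0.1191, 0.1597]
eef_rot: [-2.291, 2.144, -0.005]
wrist_force: [-0.5, 0.2, -0.6]
finger_gap: 0.997
```

```bash
python3 -c "
from h import *
go(523,170,140,7.24)"
```

```text
p [ 479.8 -119.1  159.7] f [-0.5  0.2 -0.6] gap 0.997 t 7.5 q6 -0.09
shift cm [-28.56  -6.2    2.01] turn [-0.005  0.    -0.06 ]
```

step_arm(motion=[[[-3, -0.6, 0], [0, 0, -0.01]], [[-7, -1.5, 0.5], [0, 0, -0.02]], [[-11, -2.4, 0.5], [0, 0, -0.03]], [[-15, -3.3, 1], [0, 0, -0.04]], [[-19, -4.2, 1], [0, 0, -0.05]], [[-23, -5, 1.5], [0, 0, -0.06]], [[-26.5, -5.8, 2], [0, 0, -0.06]], [[-28.5, -6.2, 2], [0, 0, -0.06]], [[-28.5, -6.2, 2], [0, 0, -0.06]], [[-28.5, -6.2, 2], [0, 0, -0.06]]])

```text
time_s: 8.33
eef_pos: [0.5208, 0.17, 0.1359]
eef_rot: [2.357, -2.073, -0.001]
wrist_force: [0.3, -1.0, -0.3]
finger_gap: 1.0
```

```bash
python3 -c "
from h import *
go(523,170,53,7.24)
p,d=snapshot('top');cv2.imwrite('pics/t2.png',cv2.resize(p[210:300,320:510],None,fx=4,fy=4))
d=cv2.medianBlur(d,5);W=cloud('top',d);m=(W[...,2]>.07)&(W[...,2]<.1)&(abs(W[...,0]-.48)<.05)&(abs(W[...,1]+.12)<.05)
T=W[m][:,:2]*1000;print(len(T),cv2.minEnclosingCircle(T.astype(np.float32)) if len(T) else 0,np.percentile(W[m][:,2],95) if len(T) else 0)"
```

```text
p [520.8 170.  135.9] f [ 0.3 -1.  -0.3] gap 1.0 t 8.3 q6 -0.54
shift cm [ 0.02 -0.24  8.29] turn [ 0.003 -0.001  0.002]
191 ((478.371826171875, -118.91635131835938), 13.800918579101562) 0.0923254727528302
```

View pics/t2.png

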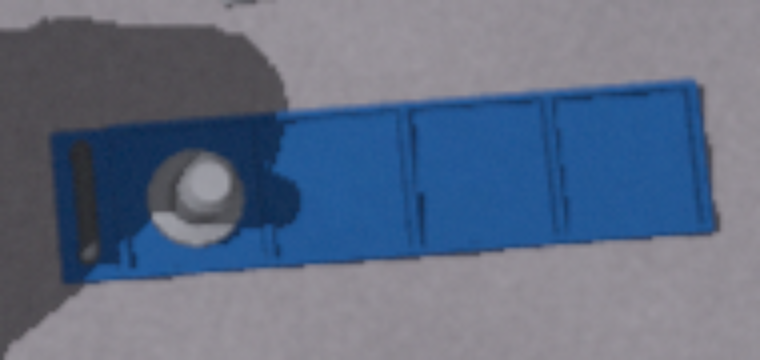

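The plunger stands centred in bay 1: foot at crop px (196,198), bay walls at 125 and 268, top at 92 mm. Now the spool, gripped by its top flange.

step_arm(motion=[[[0, -0.2, 3], [0, 0, 0]], [[0, -0.2, 6], [0, 0, 0]], [[0, -0.2, 7.5], [0, 0, 0]], [[0, -0.2, 8.3], [0, 0, 0]], [[0, -0.2, 8.3], [0, 0, 0]], [[0, -0.2, 8.3], [0, 0, 0]]])

```text
time_s: 8.88
eef_pos: [0.5239, 0.1688, 0.0549]
eef_rot: [2.356, -2.078, 0.0]
wrist_force: [0.1, 0.5, 0.8]
finger_gap: 0.999
```

step_arm(motion=[[[0, 0, 0], [0, 0, 0]], [[0, 0, 0], [0, 0, 0]], [[0, 0, 0], [0, 0, 0]], [[0, 0, 0], [0, 0, 0]], [[0, 0, 0], [0, 0, 0]], [[0, 0, 0], [0, 0, 0]], [[0, 0, 0], [0, 0, 0]], [[0, 0, 0], [0, 0, 0]]], fingers=0, grip_force=60)

```text
time_s: 9.55
eef_pos: [0.5238, 0.1697, 0.0558]
eef_rot: [-2.357, 2.076, -0.001]
wrist_force: [-3.7, -0.1, 7.6]
finger_gap: 0.438
```

step_arm(motion=[[[0, 0, -1], [0, 0, 0]], [[0, 0, -3], [0, 0, 0]], [[0, 0, -6], [0, 0, 0]], [[0, 0, -9], [0, 0, 0]], [[0, 0, -11], [0, 0, 0]], [[0, 0, -12], [0, 0, 0]], [[0, 0, -12], [0, 0, 0]], [[0, 0, -12], [0, 0, 0]]])

```text
time_s: 10.22
eef_pos: [0.523, 0.1693, 0.174]
eef_rot: [2.356, -2.078, -0.001]
wrist_force: [0.4, 0.1, -6.1]
finger_gap: 0.44
```

```bash
python3 -c "
from h import *
go(483.1,-188.8,173,3.73)
p,d=snapshot('side');cv2.imwrite('pics/s3.png',cv2.resize(p[80:260,180:400],None,fx=3,fy=3))"
```

```text
p [523.  169.3 174. ] f [ 0.4  0.1 -6.1] gap 0.44 t 10.2 q6 -0.54
shift cm [35.03  8.44  0.09] turn [0.001 0.    0.06 ]
```

View pics/s3.png

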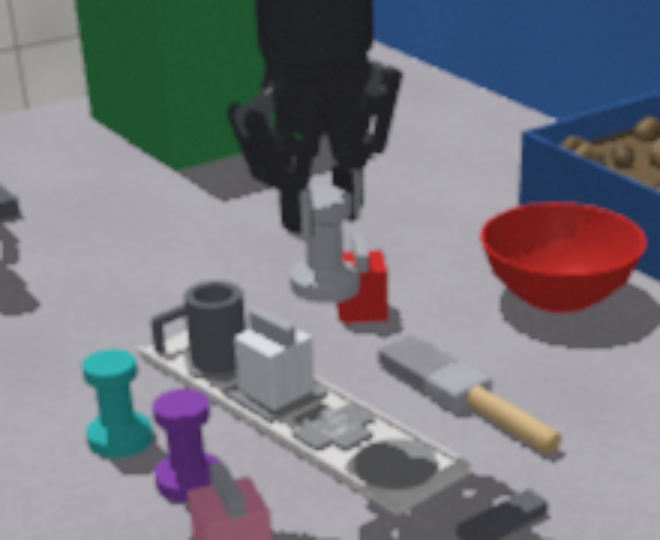

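The spool is held upright (crop px (325,240)). Its foot is at about 128 mm, which clears the plunger's 92 mm.

step_arm(motion=[[[3, 0.7, 0], [0, 0, 0.01]], [[7, 1.7, 0], [0, 0, 0.02]], [[11, 2.7, 0], [0, 0, 0.03]], [[15, 3.6, 0], [0, 0, 0.04]], [[19, 4.6, 0], [0, 0, 0.05]], [[23, 5.5, 0], [0, 0, 0.06]], [[27, 6.5, 0], [0, 0, 0.06]], [[31, 7.5, 0], [0, 0, 0.06]], [[34, 8.2, 0], [0, 0, 0.06]], [[35, 8.4, 0], [0, 0, 0.06]]])

```text
time_s: 11.1
eef_pos: [0.482, -0.1916, 0.1724]
eef_rot: [2.288, -2.148, -0.005]
wrist_force: [-1.0, 1.6, -4.4]
finger_gap: 0.436
```

step_arm(motion=[[[0, 0, 0], [0, 0, 0]], [[0, 0, 0], [0, 0, 0]], [[0, 0, 0], [0, 0, 0]]])

```text
time_s: 11.35
eef_pos: [0.4838, -0.1877, 0.1734]
eef_rot: [2.293, -2.146, -0.003]
wrist_force: [-0.7, -0.0, -3.9]
finger_gap: 0.44
```

```bash
python3 -c "
from h import *
go(483.1,-188.8,55,3.73)"
```

```text
p [ 483.8 -187.7  173.4] f [-0.7 -0.  -3.9] gap 0.44 t 11.3 q6 0.06
shift cm [ 0.11  0.05 11.84] turn [0.002 0.001 0.001]
```

step_arm(motion=[[[0.1, 0, 2], [0, 0, 0]], [[0.1, 0, 5], [0, 0, 0]], [[0.1, 0, 8], [0, 0, 0]], [[0.1, 0, 10], [0, 0, 0]], [[0.1, 0, 11], [0, 0, 0]], [[0.1, 0, 11.4], [0, 0, 0]], [[0.1, 0, 11.7], [0, 0, 0]], [[0.1, 0, 11.8], [0, 0, 0]], [[0.1, 0, 11.9], [0, 0, 0]], [[0.1, 0, 11.9], [0, 0, 0]]])

```text
time_s: 12.18
eef_pos: [0.4851, -0.1892, 0.0565]
eef_rot: [-2.293, 2.146, -0.002]
wrist_force: [0.9, -0.6, -4.7]
finger_gap: 0.438
```

step_arm(motion=[[[0, 0, 0.05], [0, 0, 0]], [[0, 0, 0.1], [0, 0, 0]], [[0, 0, 0.1], [0, 0, 0]]])

```text
time_s: 12.43
eef_pos: [0.4845, -0.1894, 0.055]
eef_rot: [-2.293, 2.147, -0.001]
wrist_force: [-0.8, 0.0, -4.5]
finger_gap: 0.442
```

step_arm(motion=[[[0, 0, 0.05], [0, 0, 0]], [[0, 0, 0.1], [0, 0, 0]], [[0, 0, 0.15], [0, 0, 0]], [[0, 0, 0.15], [0, 0, 0]]])

```text
time_s: 12.77
eef_pos: [0.4845, -0.1895, 0.0539]
eef_rot: [2.294, -2.146, 0.001]
wrist_force: [-2.7, 0.2, 4.4]
finger_gap: 0.44
```

Contact is confirmed, so I'll release and retreat.

step_arm(motion=[[[0, 0, 0], [0, 0, 0]], [[0, 0, 0], [0, 0, 0]], [[0, 0, 0], [0, 0, 0]], [[0, 0, 0], [0, 0, 0]], [[0, 0, 0], [0, 0, 0]], [[0, 0, 0], [0, 0, 0]]], fingers=8.54)

```text
time_s: 13.27
eef_pos: [0.4845, -0.1893, 0.0531]
eef_rot: [-2.294, 2.147, -0.0]
wrist_force: [1.1, 0.3, -0.7]
finger_gap: 1.004
```

step_arm(motion=[[[0, 0, -2], [0, 0, 0]], [[0, 0, -5], [0, 0, 0]], [[0, 0, -9], [0, 0, 0]], [[0, 0, -11], [0, 0, 0]], [[0, 0, -11], [0, 0, 0]], [[0, 0, -11], [0, 0, 0]]])

```text
time_s: 13.77
eef_pos: [0.4852, -0.1893, 0.1646]
eef_rot: [-2.292, 2.145, -0.004]
wrist_force: [-0.5, 0.3, -1.1]
finger_gap: 0.997
```

```bash
python3 -c "
from h import *
go(515.5,236.7,140,8.6)"
```

```text
p [ 485.2 -189.3  164.6] f [-0.5  0.3 -1.1] gap 0.997 t 13.8 q6 0.06
shift cm [-42.31  -5.83   2.47] turn [-0.003 -0.    -0.084]
```

step_arm(motion=[[[-4, -0.6, 0], [0, 0, -0.01]], [[-8, -1.1, 0], [0, 0, -0.02]], [[-12, -1.7, 0], [0, 0, -0.03]], [[-16, -2.2, 0], [0, 0, -0.04]], [[-20, -2.8, 0.5], [0, 0, -0.05]], [[-24, -3.3, 1], [0, 0, -0.06]], [[-28, -3.9, 1], [0, 0, -0.07]], [[-32, -4.4, 1.5], [0, 0, -0.08]], [[-36, -5, 2], [0, 0, -0.084]], [[-39.5, -5.4, 2.3], [0, 0, -0.084]]])

```text
time_s: 14.6
eef_pos: [0.5113, 0.2104, 0.1383]
eef_rot: [2.381, -2.046, -0.001]
wrist_force: [1.1, 0.7, 0.5]
finger_gap: 0.998
```

step_arm(motion=[[[-2.5, -0.4, 0], [0, 0, 0]], [[-2.8, -0.4, 0.2], [0, 0, 0]], [[-2.8, -0.4, 0.2], [0, 0, 0]], [[-2.8, -0.4, 0.2], [0, 0, 0]], [[-2.8, -0.4, 0.2], [0, 0, 0]]])

```text
time_s: 15.02
eef_pos: [0.5115, 0.2355, 0.1375]
eef_rot: [2.38, -2.049, -0.0]
wrist_force: [-0.2, -0.2, 0.5]
finger_gap: 1.0
```

```bash
python3 -c "
from h import *
go(515.5,236.7,28,8.6)
p,d=snapshot('top');p2=p[210:300,320:510];cv2.imwrite('pics/t3.png',cv2.resize(p2,None,fx=4,fy=4))
d=cv2.medianBlur(d,5);W=cloud('top',d);m=(W[...,2]>.065)&(W[...,2]<.1)&(abs(W[...,0]-.483)<.04)&(abs(W[...,1]+.189)<.04)
T=W[m][:,:2]*1000;print(len(T),cv2.minEnclosingCircle(T.astype(np.float32)) if len(T) else 0,np.percentile(W[m][:,2],95) if len(T) else 0)"
```

```text
p [511.5 235.5 137.5] f [-0.2 -0.2  0.5] gap 1.0 t 15.0 q6 -0.63
shift cm [-0.06 -0.42 10.95] turn [ 0.001 -0.001 -0.001]
387 ((483.3222351074219, -189.0433349609375), 20.037353515625) 0.07867634360652545
```

View pics/t3.png

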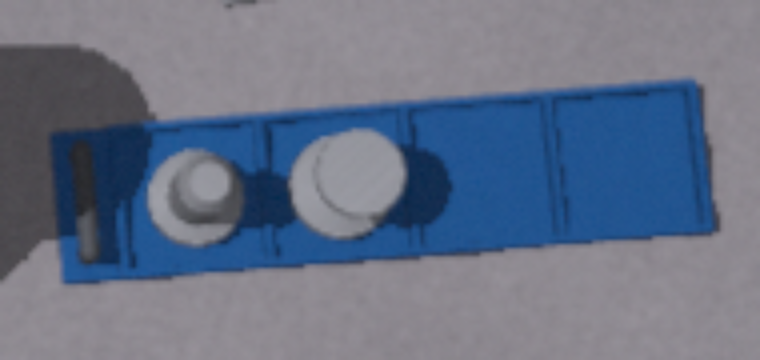

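The spool stands centred in bay 2 (crop px (338,187)), top at 78 mm. Now the block.

step_arm(motion=[[[-0.1, -0.4, 3], [0, 0, 0]], [[-0.1, -0.4, 6], [0, 0, 0]], [[-0.1, -0.4, 9], [0, 0, 0]], [[-0.1, -0.4, 10.5], [0, 0, 0]], [[-0.1, -0.4, 11], [0, 0, 0]], [[-0.1, -0.4, 11], [0, 0, 0]], [[-0.1, -0.4, 11], [0, 0, 0]]])

```text
time_s: 15.65
eef_pos: [0.5164, 0.2381, 0.029]
eef_rot: [-2.381, 2.049, -0.001]
wrist_force: [0.3, 0.6, 0.8]
finger_gap: 0.999
```

step_arm(motion=[[[0, 0, 0], [0, 0, 0]], [[0, 0, 0], [0, 0, 0]], [[0, 0, 0], [0, 0, 0]], [[0, 0, 0], [0, 0, 0]], [[0, 0, 0], [0, 0, 0]], [[0, 0, 0], [0, 0, 0]], [[0, 0, 0], [0, 0, 0]], [[0, 0, 0], [0, 0, 0]]], fingers=0, grip_force=60)

```text
time_s: 16.32
eef_pos: [0.5162, 0.2388, 0.0293]
eef_rot: [-2.381, 2.047, -0.001]
wrist_force: [-2.0, -0.1, 7.9]
finger_gap: 0.504
```

step_arm(motion=[[[0, 0, -1], [0, 0, 0]], [[0, 0, -3], [0, 0, 0]], [[0, 0, -6], [0, 0, 0]], [[0, 0, -9], [0, 0, 0]], [[0, 0, -11], [0, 0, 0]], [[0, 0, -12], [0, 0, 0]], [[0, 0, -12], [0, 0, 0]], [[0, 0, -12], [0, 0, 0]]])

```text
time_s: 16.98
eef_pos: [0.5153, 0.2381, 0.1477]
eef_rot: [-2.381, 2.049, 0.001]
wrist_force: [-0.8, 0.7, -3.1]
finger_gap: 0.505
```

```bash
python3 -c "
from h import *
go(487.7,-258.6,148,3.73)"
```

```text
p [515.3 238.1 147.7] f [-0.8  0.7 -3.1] gap 0.505 t 17.0 q6 -0.63
shift cm [ 4.871e+01  1.013e+01 -4.000e-02] turn [0.    0.    0.084]
```

step_arm(motion=[[[3, 0.6, 0], [0, 0, 0.01]], [[7, 1.5, 0], [0, 0, 0.02]], [[11, 2.3, 0], [0, 0, 0.03]], [[15, 3.1, 0], [0, 0, 0.04]], [[19, 4, 0], [0, 0, 0.05]], [[23, 4.8, 0], [0, 0, 0.06]], [[27, 5.6, 0], [0, 0, 0.07]], [[31, 6.4, 0], [0, 0, 0.08]], [[35, 7.3, 0], [0, 0, 0.084]], [[39, 8.1, 0], [0, 0, 0.084]]])

```text
time_s: 17.82
eef_pos: [0.492, -0.1612, 0.1461]
eef_rot: [2.292, -2.146, -0.004]
wrist_force: [1.9, -0.2, -2.7]
finger_gap: 0.505
```

```bash
python3 -c "
from h import *
go(487.7,-257,148,3.73)"
```

```text
p [ 492.  -161.2  146.1] f [ 1.9 -0.2 -2.7] gap 0.505 t 17.8 q6 0.0
shift cm [ 9.53  1.06 -0.19] turn [0.004 0.001 0.001]
```

step_arm(motion=[[[3.5, 0.4, 0], [0, 0, 0]], [[6.5, 0.8, 0], [0, 0, 0]], [[9, 1, 0], [0, 0, 0]], [[9.4, 1, 0], [0, 0, 0]], [[9.4, 1, 0], [0, 0, 0]], [[9.4, 1, 0], [0, 0, 0]], [[9.4, 1, 0], [0, 0, 0]]])

```text
time_s: 18.4
eef_pos: [0.4896, -0.253, 0.1471]
eef_rot: [2.293, -2.146, -0.003]
wrist_force: [-0.0, 0.3, -3.3]
finger_gap: 0.51
```

```bash
python3 -c "
from h import *
go(487.7,-257,29,3.73)"
```

```text
p [ 489.6 -253.   147.1] f [-0.   0.3 -3.3] gap 0.51 t 18.4 q6 0.19
shift cm [ 0.39  0.2  11.81] turn [0.002 0.001 0.001]
```

step_arm(motion=[[[0.4, 0.2, 2], [0, 0, 0]], [[0.4, 0.2, 5], [0, 0, 0]], [[0.4, 0.2, 8], [0, 0, 0]], [[0.4, 0.2, 10], [0, 0, 0]], [[0.4, 0.2, 11], [0, 0, 0]], [[0.4, 0.2, 11.4], [0, 0, 0]], [[0.4, 0.2, 11.7], [0, 0, 0]], [[0.4, 0.2, 11.8], [0, 0, 0]], [[0.4, 0.2, 11.8], [0, 0, 0]], [[0.4, 0.2, 11.8], [0, 0, 0]]])

```text
time_s: 19.23
eef_pos: [0.4893, -0.2581, 0.0312]
eef_rot: [-2.293, 2.146, -0.003]
wrist_force: [0.5, 0.1, -2.6]
finger_gap: 0.504
```

step_arm(motion=[[[0, 0, 0.05], [0, 0, 0]], [[0, 0, 0.1], [0, 0, 0]], [[0, 0, 0.15], [0, 0, 0]], [[0, 0, 0.15], [0, 0, 0]]])

```text
time_s: 19.57
eef_pos: [0.4885, -0.2581, 0.0288]
eef_rot: [-2.293, 2.147, -0.0]
wrist_force: [0.6, -0.1, -2.2]
finger_gap: 0.507
```

step_arm(motion=[[[0, 0, 0.05], [0, 0, 0]], [[0, 0, 0.1], [0, 0, 0]], [[0, 0, 0.15], [0, 0, 0]], [[0, 0, 0.2], [0, 0, 0]], [[0, 0, 0.2], [0, 0, 0]]])

```text
time_s: 19.98
eef_pos: [0.4885, -0.2581, 0.0274]
eef_rot: [2.294, -2.147, 0.0]
wrist_force: [-2.9, 1.9, 6.3]
finger_gap: 0.504
```

The block is touching the bay floor. Release, retreat, and go for the cup.

step_arm(motion=[[[0, 0, 0], [0, 0, 0]], [[0, 0, 0], [0, 0, 0]], [[0, 0, 0], [0, 0, 0]], [[0, 0, 0], [0, 0, 0]], [[0, 0, 0], [0, 0, 0]], [[0, 0, 0], [0, 0, 0]]], fingers=8.54)

```text
time_s: 20.48
eef_pos: [0.4885, -0.2581, 0.0266]
eef_rot: [2.294, -2.147, 0.0]
wrist_force: [-0.4, -0.1, 0.2]
finger_gap: 0.999
```

step_arm(motion=[[[0, 0, -2], [0, 0, 0]], [[0, 0, -5], [0, 0, 0]], [[0, 0, -9], [0, 0, 0]], [[0, 0, -12], [0, 0, 0]], [[0, 0, -12], [0, 0, 0]], [[0, 0, -12], [0, 0, 0]]])

```text
time_s: 20.98
eef_pos: [0.4897, -0.2582, 0.1489]
eef_rot: [-2.292, 2.145, -0.006]
wrist_force: [-0.1, -0.0, -0.9]
finger_gap: 1.001
```

```bash
python3 -c "
from h import *
go(504.5,306.2,135,7.24)"
```

```text
p [ 489.7 -258.2  148.9] f [-0.1 -0.  -0.9] gap 1.001 t 21.0 q6 0.2
shift cm [-56.22  -5.2    1.35] turn [-0.004 -0.001 -0.06 ]
```

step_arm(motion=[[[-4, -0.4, 0], [0, 0, -0.01]], [[-8, -0.7, 0], [0, 0, -0.02]], [[-12, -1.1, 0], [0, 0, -0.03]], [[-16, -1.5, 0], [0, 0, -0.04]], [[-20, -1.9, 0], [0, 0, -0.05]], [[-24, -2.2, 0], [0, 0, -0.06]], [[-28, -2.6, 0], [0, 0, -0.06]], [[-32, -3, 0], [0, 0, -0.06]], [[-36, -3.3, 0], [0, 0, -0.06]], [[-40, -3.7, 0], [0, 0, -0.06]]])

```text
time_s: 21.82
eef_pos: [0.4978, 0.1452, 0.1455]
eef_rot: [2.356, -2.076, -0.001]
wrist_force: [0.8, -1.0, -1.3]
finger_gap: 1.0
```

```bash
python3 -c "
from h import *
go(504.5,306.2,135,7.24)"
```

```text
p [497.8 145.2 145.5] f [ 0.8 -1.  -1.3] gap 1.0 t 21.8 q6 -0.54
shift cm [-15.89  -2.69   1.04] turn [ 0.002 -0.001 -0.   ]
```

step_arm(motion=[[[-4, -0.7, 0.5], [0, 0, 0]], [[-8, -1.4, 1], [0, 0, 0]], [[-12, -2, 1], [0, 0, 0]], [[-15, -2.6, 1], [0, 0, 0]], [[-15.8, -2.7, 1], [0, 0, 0]], [[-15.8, -2.7, 1], [0, 0, 0]], [[-15.8, -2.7, 1], [0, 0, 0]], [[-15.8, -2.7, 1], [0, 0, 0]]])

```text
time_s: 22.48
eef_pos: [0.5054, 0.3024, 0.1358]
eef_rot: [2.355, -2.077, -0.0]
wrist_force: [-1.3, -0.1, 0.1]
finger_gap: 0.998
```

```bash
python3 -c "
from h import *
go(504.5,306.2,28,7.24)"
```

```text
p [505.4 302.4 135.8] f [-1.3 -0.1  0.1] gap 0.998 t 22.5 q6 -0.75
shift cm [-0.4   0.02 10.77] turn [ 0.002 -0.001 -0.001]
```

step_arm(motion=[[[-0.3, 0, 3], [0, 0, 0]], [[-0.3, 0, 6], [0, 0, 0]], [[-0.3, 0, 9], [0, 0, 0]], [[-0.3, 0, 10.3], [0, 0, 0]], [[-0.3, 0, 10.8], [0, 0, 0]], [[-0.3, 0, 10.8], [0, 0, 0]], [[-0.3, 0, 10.8], [0, 0, 0]]])

```text
time_s: 23.07
eef_pos: [0.5062, 0.3063, 0.0295]
eef_rot: [-2.356, 2.077, -0.0]
wrist_force: [-0.3, 0.3, 0.5]
finger_gap: 1.001
```

step_arm(motion=[[[0, 0, 0], [0, 0, 0]], [[0, 0, 0], [0, 0, 0]], [[0, 0, 0], [0, 0, 0]], [[0, 0, 0], [0, 0, 0]], [[0, 0, 0], [0, 0, 0]], [[0, 0, 0], [0, 0, 0]], [[0, 0, 0], [0, 0, 0]], [[0, 0, 0], [0, 0, 0]]], fingers=0, grip_force=60)

```text
time_s: 23.73
eef_pos: [0.5057, 0.3069, 0.03]
eef_rot: [-2.356, 2.076, -0.0]
wrist_force: [-3.5, -2.0, 8.4]
finger_gap: 0.547
```

step_arm(motion=[[[0, 0, -1], [0, 0, 0]], [[0, 0, -3], [0, 0, 0]], [[0, 0, -6], [0, 0, 0]], [[0, 0, -9], [0, 0, 0]], [[0, 0, -11], [0, 0, 0]], [[0, 0, -12], [0, 0, 0]], [[0, 0, -12], [0, 0, 0]], [[0, 0, -12], [0, 0, 0]]])

```text
time_s: 24.4
eef_pos: [0.505, 0.3065, 0.1482]
eef_rot: [2.356, -2.078, -0.001]
wrist_force: [-1.9, -0.0, -5.1]
finger_gap: 0.546
```

```bash
python3 -c "
from h import *
go(492.2,-328.5,148,3.73)"
```

```text
p [505.  306.5 148.2] f [-1.9 -0.  -5.1] gap 0.546 t 24.4 q6 -0.75
shift cm [62.84  9.22 -0.  ] turn [0.001 0.    0.061]
```

step_arm(motion=[[[3, 0.4, 0], [0, 0, 0.01]], [[7, 1, 0], [0, 0, 0.02]], [[11, 1.6, 0], [0, 0, 0.03]], [[15, 2.2, 0], [0, 0, 0.04]], [[19, 2.8, 0], [0, 0, 0.05]], [[23, 3.4, 0], [0, 0, 0.06]], [[27, 4, 0], [0, 0, 0.06]], [[31, 4.6, 0], [0, 0, 0.06]], [[35, 5.1, 0], [0, 0, 0.06]], [[39, 5.7, 0], [0, 0, 0.06]]])

```text
time_s: 25.23
eef_pos: [0.4963, -0.0893, 0.1467]
eef_rot: [2.292, -2.145, -0.004]
wrist_force: [1.8, 0.1, -4.1]
finger_gap: 0.544
```

```bash
python3 -c "
from h import *
go(492.2,-328.5,148,3.73)"
```

```text
p [496.3 -89.3 146.7] f [ 1.8  0.1 -4.1] gap 0.544 t 25.2 q6 -0.15
shift cm [23.84  1.99 -0.13] turn [0.003 0.    0.001]
```

step_arm(motion=[[[3.5, 0.3, 0], [0, 0, 0]], [[7.5, 0.6, 0], [0, 0, 0]], [[11.5, 1, 0], [0, 0, 0]], [[15.5, 1.3, 0], [0, 0, 0]], [[19.5, 1.6, 0], [0, 0, 0]], [[22.5, 1.9, 0], [0, 0, 0]], [[23.7, 2, 0], [0, 0, 0]], [[23.7, 2, 0], [0, 0, 0]], [[23.7, 2, 0], [0, 0, 0]], [[23.7, 2, 0], [0, 0, 0]]])

```text
time_s: 26.07
eef_pos: [0.4929, -0.3243, 0.1471]
eef_rot: [2.293, -2.147, -0.004]
wrist_force: [0.8, 1.1, -4.0]
finger_gap: 0.542
```

```bash
python3 -c "
from h import *
go(492.2,-328.5,29.5,3.73)"
```

```text
p [ 492.9 -324.3  147.1] f [ 0.8  1.1 -4. ] gap 0.542 t 26.1 q6 0.32
shift cm [ 0.43  0.07 11.76] turn [0.002 0.001 0.001]
```

step_arm(motion=[[[0.3, 0.1, 2], [0, 0, 0]], [[0.4, 0.1, 5], [0, 0, 0]], [[0.4, 0.1, 8], [0, 0, 0]], [[0.4, 0.1, 10], [0, 0, 0]], [[0.4, 0.1, 11], [0, 0, 0]], [[0.4, 0.1, 11.4], [0, 0, 0]], [[0.4, 0.1, 11.7], [0, 0, 0]], [[0.4, 0.1, 11.8], [0, 0, 0]], [[0.4, 0.1, 11.8], [0, 0, 0]], [[0.4, 0.1, 11.8], [0, 0, 0]]])

```text
time_s: 26.9
eef_pos: [0.4938, -0.3294, 0.0319]
eef_rot: [-2.293, 2.146, -0.003]
wrist_force: [-0.9, 0.7, -3.0]
finger_gap: 0.545
```

step_arm(motion=[[[0, 0, 0.05], [0, 0, 0]], [[0, 0, 0.1], [0, 0, 0]], [[0, 0, 0.15], [0, 0, 0]], [[0, 0, 0.15], [0, 0, 0]], [[0, 0, 0.15], [0, 0, 0]]])

```text
time_s: 27.32
eef_pos: [0.4929, -0.3293, 0.0292]
eef_rot: [-2.293, 2.147, -0.0]
wrist_force: [1.0, -0.9, -3.9]
finger_gap: 0.546
```

step_arm(motion=[[[0, 0, 0.05], [0, 0, 0]], [[0, 0, 0.1], [0, 0, 0]], [[0, 0, 0.15], [0, 0, 0]], [[0, 0, 0.17], [0, 0, 0]], [[0, 0, 0.17], [0, 0, 0]]])

```text
time_s: 27.73
eef_pos: [0.493, -0.3293, 0.028]
eef_rot: [2.294, -2.147, 0.0]
wrist_force: [-3.2, 2.4, 4.4]
finger_gap: 0.547
```

step_arm(motion=[[[0, 0, 0], [0, 0, 0]], [[0, 0, 0], [0, 0, 0]], [[0, 0, 0], [0, 0, 0]], [[0, 0, 0], [0, 0, 0]], [[0, 0, 0], [0, 0, 0]], [[0, 0, 0], [0, 0, 0]]], fingers=8.54)

```text
time_s: 28.23
eef_pos: [0.493, -0.3293, 0.0274]
eef_rot: [-2.294, 2.147, -0.0]
wrist_force: [0.5, -0.3, -0.1]
finger_gap: 0.998
```

step_arm(motion=[[[0, 0, -2], [0, 0, 0]], [[0, 0, -5], [0, 0, 0]], [[0, 0, -9], [0, 0, 0]], [[0, 0, -13], [0, 0, 0]], [[0, 0, -15], [0, 0, 0]], [[0, 0, -15], [0, 0, 0]]])

```text
time_s: 28.73
eef_pos: [0.4957, -0.3306, 0.1836]
eef_rot: [-2.292, 2.144, -0.014]
wrist_force: [1.0, 0.5, -0.1]
finger_gap: 0.995
```

step_arm(motion=[[[-4, 0, 0], [0, 0, 0]], [[-8, 0, 0], [0, 0, 0]], [[-12, 0, 0], [0, 0, 0]], [[-16, 0, 0], [0, 0, 0]], [[-20, 0, 0], [0, 0, 0]], [[-24, 0, 0], [0, 0, 0]], [[-28, 0, 0], [0, 0, 0]], [[-32, 0, 0], [0, 0, 0]], [[-36, 0, 0], [0, 0, 0]], [[-40, 0, 0], [0, 0, 0]]])

```text
time_s: 29.57
eef_pos: [0.4658, 0.0717, 0.1774]
eef_rot: [-2.293, 2.147, -0.0]
wrist_force: [1.4, 0.0, 0.4]
finger_gap: 1.002
```

step_arm(motion=[[[-4, 0, 0], [0, 0, 0]], [[-8, 0, 0], [0, 0, 0]], [[-12, 0, 0], [0, 0, 0]], [[-16, 0, 0], [0, 0, 0]], [[-20, 0, 0], [0, 0, 0]], [[-20, 0, 0], [0, 0, 0]], [[-20, 0, 0], [0, 0, 0]]])

```text
time_s: 30.15
eef_pos: [0.4528, 0.2713, 0.1767]
eef_rot: [2.296, -2.143, -0.0]
wrist_force: [-0.3, -0.2, 0.7]
finger_gap: 1.001
```

```bash
python3 - <<'E'
from h import *
p,d=snapshot('top');s,_=snapshot('side')
a=cv2.resize(p[210:300,320:510],None,fx=3,fy=3);b=cv2.resize(s[220:400,290:510],(570,466))
cv2.imwrite('pics/fin.png',np.vstack([a,b]))
d=cv2.medianBlur(d,5);W=cloud('top',d);o=np.array([485.4,-223.7]);A=np.radians(3.73);ey=np.array([-np.sin(A),np.cos(A)]);ex=np.array([ey[1],-ey[0]])
for nm,y,lo in(("plunger",105,.075),("spool",35,.066),("block",-35,.045),("cup",-105,.055)):
    g=o+y*ey;m=(np.hypot(W[...,0]*1000-g[0],W[...,1]*1000-g[1])<36)&(W[...,2]>lo)&(W[...,2]<.1)
    c,r=cv2.minEnclosingCircle((W[m][:,:2]*1000).astype(np.float32));c=np.array(c)
    print(nm,"rack x,y",((c-o)@ex).round(1),((c-o)@ey).round(1),"r",round(r,1),"top",np.percentile(W[m][:,2],95).round(4))
E
```

```text
plunger rack x,y -0.2 105.1 r 13.8 top 0.0921
spool rack x,y -0.1 34.7 r 20.1 top 0.0786
block rack x,y 0.7 -35.6 r 28.4 top 0.0735
cup rack x,y 0.6 -105.4 r 24.1 top 0.0695
```

View pics/fin.png

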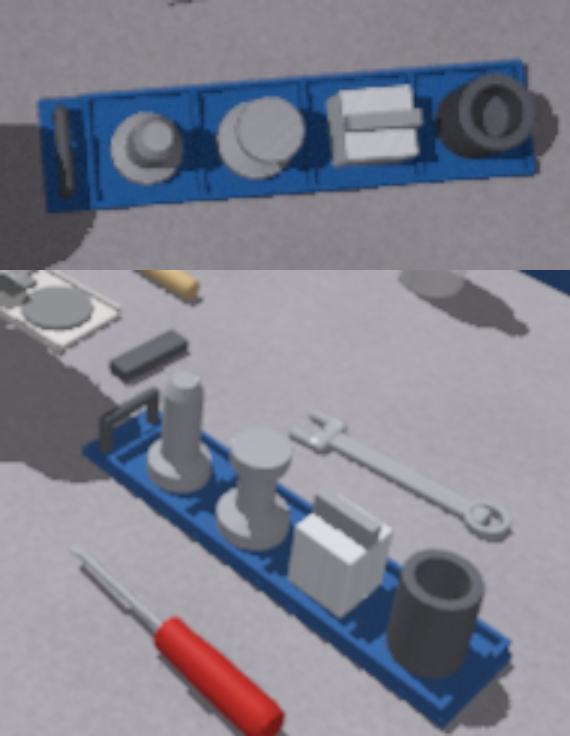

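All four tools stand upright, one to a bay. From the rack handle (top crop) they are plunger (148,145), spool (262,137), block (378,125) and cup (487,115). The gripper is clear of everything, so I'm handing in.

```bash
python3 -c "
from station import *
print(sign_off())"
```

```text
the job is handed in; nothing more can be done
None
```

I moved all four tools into the rack in reverse order. From the rack's handle they are plunger, spool, block and cup. I set each one down until the wrist force showed contact, then released it.

In the last camera check every tool was upright and within about 1 mm of its bay's centre by my measurements. Tool tops were at 92, 79, 74 and 70 mm (expected 92, 78, 74 and 70), so all are on the bay floors. The gripper was open and well clear when I handed in, at about 30 s of robot time.

One early measurement disagreed: the tool row lay 4–6 mm from the place predicted by the tray's outline. I used the tool positions measured directly, and no check failed after that.

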